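# Square up a power board and lock it in the test cradle

### The job

Push the small green power board into the corner of the squaring plate until it is flush against both blue fences, and let go of it there. Then grip it by its black module, set it down (do not drop it) fully home in the white-rimmed pocket of the test cradle with its blue connector on the far side, away from the robot, and let go. Finally turn the red ratchet knob clockwise until the brass pawl catches behind the yellow tooth, not beyond, so that the red hold-down arm stays over the board; leave the other things on the bench alone.

Things in the scene. Friction and masses are not known exactly. Their poses are not given: they have to be found in the camera images.
- board_mid (a point): Power board, loose on the plate: 64 mm (its x) by 48 mm (its y), 5 mm thick, green on a pale carrier, about 80 g; in its middle a black module 22 mm (x) by 30 mm (y), from 5 to 27 mm above the underside: grip it across the 22 mm. This point: centre of the outline, 13.5 mm above the underside. Starts turned at most 0.35 rad from the plate's axes.
- board_plug (a point): Middle of the flat blue connector (10 x 26 mm, 3 mm high) on top of the board's +x end, 25 mm in +x from the board's centre and 6.5 mm above its underside; it shows which way round the board lies.
- corner (a point): Squaring plate, fixed, pale: inner corner where its two blue fences meet, on the plate's top, 10 mm above the bench. Fences 8 mm thick, 7 mm above the top: one at +x runs 143 mm along -y, one at +y runs 152 mm along -x. The plate reaches 167 mm to -x, 147 mm to -y. A flush board has its centre at x -32, y -24 mm from here.
- pocket (a point): Test cradle, fixed grey block 130 x 200 x 12 mm: middle of the floor (12 mm above the bench) of a pocket 70 mm (x) by 54 mm (y), framed by a white rim 6 mm wide, 4 mm high. +x is away from the robot (turned up to 0.3 rad); a blue mark on the block's +x edge shows the connector side. A board fully home has its underside on this floor.
- knob_grip (a point): Middle of the red bar knob on the cradle, on its vertical axis, 74 mm in +y of the pocket's middle, 39 mm above the bench. The bar is 38 mm long (x axis), 12 mm thick (y: grip across it), 28 to 50 mm above the bench. Below 26 mm lie the toothed wheel (radius 30 mm), the pawl and the red arm, which reaches 54 mm from the axis along -y.
- knob (a joint): Knob angle, rad, growing clockwise from above. A tooth every 0.419 rad; a light spring (0.04 to 0.07 N m) turns it back until a tooth rests on the pawl, so it rests at 0, 0.419, 0.838 ... and only advances. It starts settling on 0 or 0.419. The yellow tooth is caught at 1.257: turn 0.1 to 0.2 past it, then let go; the next is at 1.676.
- pawl (a joint): Angle of the brass sprung pawl (35 mm from the knob's axis, top 22 mm above the bench) on the +y side of the wheel: about 0 when it is caught behind a tooth, up to about 0.17 rad while it rides over one.
- driver_grip (a point): Bystander: handle of a red screwdriver 150 mm long lying on the bench.
- relay: Bystander: orange relay, 28 x 12 x 16 mm, origin under its middle.
- pliers: Bystander: side cutters with green handles, about 110 mm long, origin at the joint on the bench.
- spare: Bystander: spare blue circuit board, 70 x 50 mm, origin under its middle.
- clip: Bystander: black test clip, 34 x 14 x 14 mm with a yellow stripe, origin under its middle.
There are look-alikes about, which are no part of the job. What is meant by the part that bears board_mid is not orange, and is the smaller of those in its own colour.

How it is judged:
By the outcome, as a careful person would: the job done as asked, in the order asked, and still so for the second after the job is handed in, with the robot touching nothing.
It also fails if it takes over 67 s, if anything falls off the work surface, if the arm or the gripper's body presses on something with over 40 N, if the wrist force passes 120 N, or if a joint passes its speed limit or range.

### The arm

A 7-joint arm with a two-finger parallel gripper is mounted at the origin on the work surface. World frame = base frame: x ahead of the robot, y to its left, z up, the work surface at z = 0. Lengths are in m, angles in rad, forces in N, time in s.
With the tool pointing down it reaches from about 0.425 to 0.925 m from the base axis. Payload 6.8 kg.
Tool frame: the origin (TCP) lies on the centre line of the jaws, within the pads' length; the fingertips stand bot.tip_reach ahead of it and the grasp point (between the pads) lies 3 mm ahead of it (bot.tip_reach is the distance from the TCP to the fingertips, in m); z points along the fingers, y is the line along which they close (so a half turn about z gives the same grasp; the last joint's range is limited). The gripper opens to 85 mm and grips with 20 to 120 N. Pads are 22 mm wide; open, the fingers measure 114 mm over their backs; the gripper's body (76 mm by 85 mm) begins 54 mm behind the grasp point. The pads swing forward as they close: fully open they stand 13 mm farther back than shut.
Start: joints at [1.188, 0.477, 0.022, 1.555, -0.011, 1.109, -0.083], TCP at [0.183, -0.65, 0.233] pointing down, gripper open.
Joint ranges: [-2.96, 2.96], [-0.34, 2.1], [-1.41, 1.46], [0.24, 2.44], [-1.37, 4.51], [0.17, 1.92], [-2.96, 2.96]. Speed limits (rad/s): [2.39, 2.39, 3.14, 3.14, 3.14, 3.14, 3.14].

### API

Orientations are given as a unit quaternion [w, x, y, z].
In Python, from station import bot gives the robot as it stands.
- The arm moves only by the tool jog_arm, never from a script. Its argument "deltas" is a list of rows, each a list of 7 numbers: the shift along the world's x, y, z in m, then the turn, a rotation vector about the world's x, y, z in rad, then the opening, from 0 (shut) to 1 (fully open). In form: [[x, y, z, rx, ry, rz, grip], ...]. A call has 1 to 10 rows; each row shifts and turns the commanded pose from where the row before left it; what a row does not reach is not made up. A row lasts 1/10 s, in which the tool goes at most 50 mm and 8.59 degrees, less where a joint would pass 70% of its speed; a pose out of reach is approached as far as the arm can. A call with a gripper value outside its range is refused whole. The fingers move at their own pace and stop on an object; "newtons" is the grip in N (left out, the last holds). Time passes only in rows, so rows that do not move let the fingers close. It gives the time, the measured TCP pose, the force, the opening and the grip force at its end, in the units of the state.
- bot.get_obs(): the state, without advancing time (a new reading comes with each control period).
- bot.read_camera(name): name is "side" or "top"; returns a dict with "img" (480x640x3 uint8, red, green, blue), "K" (3x3 intrinsics, pixels), "eye" and "attitude" of the camera in the world. Camera axes: x right, y down, z forward; pixel columns grow to the right and rows downward; lengths in m; the calibration is good to about 2 mm. A picture is of the moment at which its call begins. There is no depth.
- bot.hand_in(): hands the job in; it is judged then, once.
The state is a dict: "t": time; "q": joint angles; "joint_vel": joint speeds; "joint_torque": joint torques, N m; "eef_pos": TCP position; "tool_rot": TCP orientation; "contact_force": force on the tool from outside, world axes, zero at the start; "torque": the same for the moment, N m; "gripper_width": opening from 0.0 (shut) to 1.0 (fully open); "grasp_force": force on a finger pad.
Only numpy, scipy, OpenCV 4.12 (cv2) and the standard library are available. Lean on these libraries where they do the work, as an engineer would, in place of code of your own. Each camera call takes 0.05 s, during which the arm holds its last target. There are 200 camera calls.

## Working session

There is one attempt and no reset: what is moved stays moved. The work goes in short steps, Python scripts to look and compute and a tool call to move; the robot and the scene stay as the last step left them, time stands still between calls to the robot, and variables do not carry over. Pictures are saved under pics/ and viewed, at most 10 in all, crops included, and the job is handed in when it is done.

Besides the shell and the picture viewer there is one more tool, called after "Request:" by a JSON object that holds its "name" and its "arguments", one argument or row to a line. jog_arm: Moves the arm, as the interface text tells. Its arguments: {"type":"object","properties":{"deltas":{"type":"array"},"newtons":{"type":"number"}},"required":["deltas"]}

```bash
mkdir -p pics; ls; cat > h.py <<'E'
import numpy as np, cv2
from scipy.spatial.transform import Rotation as R
from station import bot
def cam(n):
    c=bot.read_camera(n); c['img']=np.asarray(c['img']); return c
def save(c,name,crop=None,scale=1):
    im=c['img'][:,:,::-1]
    if crop: x0,y0,x1,y1=crop; im=im[y0:y1,x0:x1]
    if scale!=1: im=cv2.resize(im,None,fx=scale,fy=scale,interpolation=cv2.INTER_CUBIC)
    cv2.imwrite('pics/'+name,im)
def rot(c):
    a=np.asarray(c['attitude'],float)
    return a if a.shape==(3,3) else R.from_quat(a[[1,2,3,0]]).as_matrix()
def ray(c,uv):
    uv=np.atleast_2d(uv).astype(float); d=np.c_[uv,np.ones(len(uv))]@np.linalg.inv(np.asarray(c['K'])).T
    return d@rot(c).T
def plane(c,uv,z):
    d=ray(c,uv); e=np.asarray(c['eye']); return e+d*((z-e[2])/d[:,2])[:,None]
def proj(c,p):
    p=(np.atleast_2d(p)-np.asarray(c['eye']))@rot(c)@np.asarray(c['K']).T; return p[:,:2]/p[:,2:]
E
python3 - <<'E'
from h import *
for n in('top','side'):
    c=cam(n); save(c,n+'0.png'); print(n,c['K'],c['eye'],c['attitude'])
print(bot.get_obs(),bot.tip_reach)
E
```

```text
pics
top [[589.7219267    0.         324.34488985]
 [  0.         589.7219267  237.21952299]
 [  0.           0.           1.        ]] [ 0.29847877 -0.03018792  1.57288133] [-0.05430289  0.71067199 -0.70007667  0.04346461]
side [[600.16161588   0.         309.66729961]
 [  0.         600.16161588 240.8969589 ]
 [  0.           0.           1.        ]] [0.13749908 0.77320005 1.02527607] [ 0.07819297 -0.18023025  0.91667423 -0.34801045]
{'t': 0.1, 'q': array([ 1.18787813,  0.47771019,  0.02235051,  1.55633732, -0.01155642,
        1.10930881, -0.08311508]), 'joint_vel': array([ 0.00064175, -0.00044743, -0.00015039, -0.00167051, -0.00065912,
       -0.00029539, -0.00013587]), 'joint_torque': array([ 4.47326587e-03, -5.97759748e+01,  1.61406722e+00, -2.81955385e+01,
        1.28859075e-02,  5.03716234e-03, -1.09596138e-05]), 'eef_pos': array([ 0.18303366, -0.64916132,  0.23173438]), 'tool_rot': array([-8.04881177e-04,  9.90575735e-01,  1.36963661e-01, -1.47553955e-04]), 'contact_force': array([ 0.49193551,  0.84549379, -0.13381288]), 'torque': array([ 0.03671079, -0.02182202, -0.02501123]), 'grasp_force': 0.0, 'gripper_width': 0.9988742331690202} 0.022
```

View pics/top0.png

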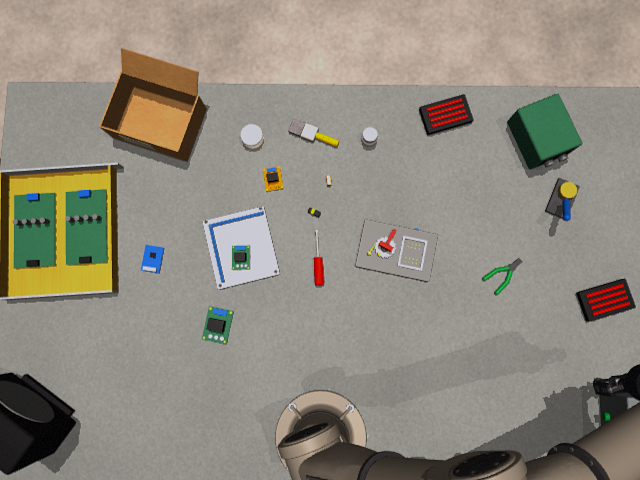

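View pics/side0.png

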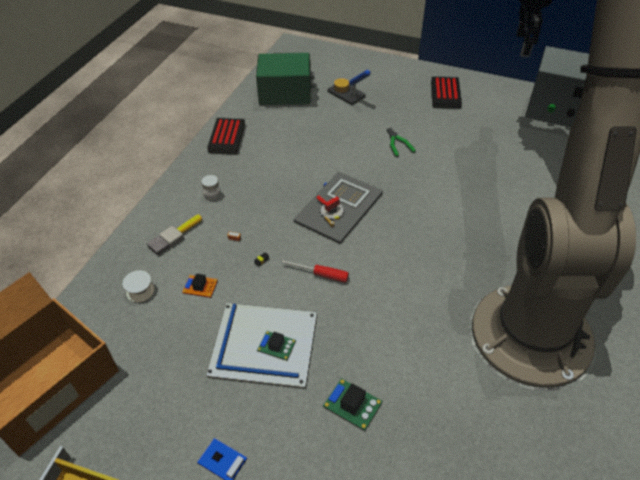

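The top view shows three small boards with a black module: green at (241,258) on the plate, a larger green one at (218,325) on the bench, and orange at (273,179). There are also two large green boards in the yellow bin. The one at (241,258) fits: it isn't orange, it's the smallest green one, and it lies on the plate. I'll confirm this in a crop.

```bash
python3 - <<'E'
from h import *
t=cam('top'); s=cam('side')
a=cv2.resize(t['img'][195:345,190:450],None,fx=3,fy=3,interpolation=cv2.INTER_CUBIC)[:300,:780]
b=cv2.resize(s['img'][165:395,190:400],(0,0),fx=1,fy=1)
b1=cv2.resize(s['img'][300:390,200:330],(390,270),interpolation=cv2.INTER_CUBIC)
b2=cv2.resize(s['img'][165:255,270:400],(390,270),interpolation=cv2.INTER_CUBIC)
cv2.imwrite('pics/crop1.png',np.vstack([a,np.hstack([b1,b2])])[:,:,::-1])
np.save('top.npy',t['img']);np.save('side.npy',s['img'])
E
```

```text
(no output)
```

View pics/crop1.png

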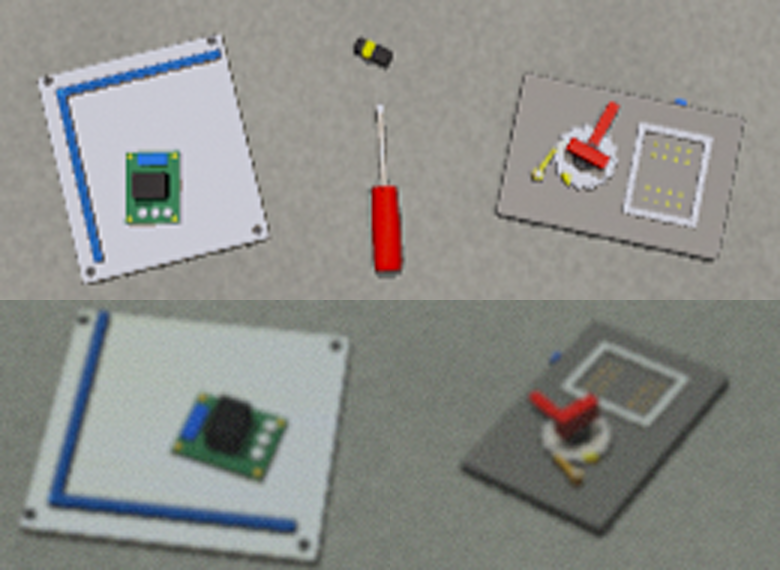

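The crop confirms it: the smaller green board lies on the plate at top pixel (241,258), with its connector toward +x. The fences meet at about (211,226), the pocket rim is at about (413,253), and the knob is at about (386,246) with its arm up towards +x, so roughly at angle 0. Next I measure.

```bash
cat > m.py <<'E'
from h import *
def sub(mask,box):
    m=np.zeros_like(mask); x0,y0,x1,y1=box; m[y0:y1,x0:x1]=mask[y0:y1,x0:x1]; return m.astype(np.uint8)
def masks(im):
    h=cv2.cvtColor(im,cv2.COLOR_RGB2HSV); H,S,V=[h[...,i].astype(int) for i in range(3)]
    return dict(blue=(abs(H-108)<14)&(S>110)&(V>60),green=(abs(H-68)<22)&(S>90)&(V>30),white=(S<45)&(V>150),red=((H<8)|(H>172))&(S>150)&(V>80),
                black=(V<60))
def big(m):
    n,l,st,_=cv2.connectedComponentsWithStats(m,connectivity=8); k=1+np.argmax(st[1:,4]); return (l==k).astype(np.uint8)
def pts(m): v,u=np.nonzero(m); return np.c_[u,v].astype(float)
def edge(m):  # subpixel-ish outline: upsample
    M=cv2.resize(m*255,None,fx=8,fy=8,interpolation=cv2.INTER_LINEAR); c=max(cv2.findContours((M>127).astype(np.uint8),cv2.RETR_EXTERNAL,cv2.CHAIN_APPROX_NONE)[0],key=cv2.contourArea)
    return (c[:,0,:]+.5)/8-.5
def rect(c,m,z):
    p=plane(c,edge(m),z)[:,:2]*1000; r=cv2.minAreaRect(p.astype(np.float32)); return r
def line(P):
    vx,vy,x,y=cv2.fitLine(P.astype(np.float32),cv2.DIST_HUBER,0,.01,.01).ravel(); return np.array([x,y]),np.array([vx,vy])
def fences(c,box,z=.017):
    m=big(sub(masks(c['img'])['blue'],box)); P=plane(c,pts(m),z)[:,:2]*1000
    return P
E
python3 - <<'E'
from m import *
B=dict(top=((200,200,285,295),(355,215,440,285)),side=((205,300,320,388),(290,170,385,243)))
for n in('top','side'):
    c=cam(n); M=masks(c['img']); bp,bc=B[n]
    P=fences(c,bp)
    r=cv2.minAreaRect(P.astype(np.float32)); 
    # corner estimate: hull L; assign by iterating two lines
    th=np.deg2rad(14)
    cx=P[np.argmax(P@[1,1.])]
    for _ in range(8):
        R2=np.array([[np.cos(th),-np.sin(th)],[np.sin(th),np.cos(th)]]); q=(P-cx)@R2
        A=P[(abs(q[:,0])<7)&(q[:,1]<-14)&(q[:,1]>-125)]; D=P[(abs(q[:,1])<7)&(q[:,0]<-14)&(q[:,0]>-135)]
        a,da=line(A); d,dd=line(D)
        if da[1]<0: da=-da
        if dd[0]<0: dd=-dd
        s=np.linalg.solve(np.c_[da,-dd],d-a); cx=a+da*s[0]
        ta=np.arctan2(-da[0],da[1]); td=np.arctan2(dd[1],dd[0]); th=(ta+td)/2
    R2=np.array([[np.cos(th),-np.sin(th)],[np.sin(th),np.cos(th)]])
    print(n,'fence ang',ta,td,len(A),len(D),'corner',cx+R2@[-4,-4],'flush',cx+R2@[-36,-28])
    g=sub(M['green'],bp); g=big(cv2.morphologyEx(g,cv2.MORPH_CLOSE,np.ones((3,3)))); r=rect(c,g,.015); print(' board',r)
    # connector
    bl=sub(M['blue'],cv2.boundingRect(g) and (lambda b:(b[0],b[1],b[0]+b[2],b[1]+b[3]))(cv2.boundingRect(g))); print(' plug',plane(c,pts(bl),.018)[:,:2].mean(0)*1000,bl.sum())
    w=sub(M['white'] if n=='top' else (M['white']|(cv2.cvtColor(c['img'],cv2.COLOR_RGB2GRAY)>135)),bc)
    k,l,st,ce=cv2.connectedComponentsWithStats(w,connectivity=8)
    for i in range(1,k):
        if st[i,4]>40: print(' white',st[i],rect(c,(l==i).astype(np.uint8),.016))
    rd=sub(M['red'],bc); p=plane(c,pts(rd),.03)[:,:2]*1000; print(' red',rd.sum(),ce is None,cv2.minAreaRect(p.astype(np.float32)))
    mk=sub(M['blue'],bc); print(' mark',plane(c,pts(mk),.012)[:,:2].mean(0)*1000)
E
```

```text
top fence ang 0.26248083 0.26186323 111 118 corner [539.40618682 298.03688693] flush [514.71994472 266.56325555]
 board ((459.1746520996094, 217.79058837890625), (61.897064208984375, 47.77505111694336), 1.923802137374878)
 plug [484.10178787 218.14727619] 40
 white [355 215  18  43 187] ((527.7769775390625, -89.88681030273438), (44.25240707397461, 124.33499145507812), 68.14173126220703)
 white [ 356  215   84   70 3284] ((488.0748291015625, -199.4031219482422), (221.4608612060547, 187.36611938476562), 89.37799072265625)
 white [355 267  60  18 482] ((414.98516845703125, -164.71395874023438), (47.2213134765625, 157.5753173828125), 0.5122146606445312)
 red 116 False ((507.060302734375, -179.36416625976562), (33.41852569580078, 56.5915641784668), 45.76872634887695)
 mark [ 542.66209961 -250.33431422]
side fence ang 0.26043782 0.26096895 154 214 corner [537.81317782 303.74151349] flush [513.08073735 272.3041718 ]
 board ((456.67877197265625, 223.15618896484375), (60.88892364501953, 46.268699645996094), 1.5101042985916138)
 plug [481.60299031 227.02275131] 55
 white [328 179  41  28 182] ((476.3042297363281, -233.6422576904297), (68.62252044677734, 83.93321990966797), 79.0311508178711)
 white [326 206  17  12  65] ((478.26507568359375, -156.80137634277344), (51.239532470703125, 22.642208099365234), 63.52989196777344)
 red 101 False ((506.69573974609375, -172.18661499023438), (50.29393768310547, 32.06809997558594), 17.01189613342285)
 mark [ 541.42530813 -244.61187653]
```

```bash
python3 - <<'E'
from m import *
B=dict(top=((200,200,285,295),(355,215,440,285)),side=((205,300,320,388),(290,170,385,243)))
for n in('top','side'):
    c=cam(n); M=masks(c['img']); bp,bc=B[n]; im=c['img']
    G=cv2.cvtColor(im,cv2.COLOR_RGB2GRAY).astype(int); 
    w=sub(G>(185 if n=='top' else 120),bc)
    k,l,st,ce=cv2.connectedComponentsWithStats(w,connectivity=8)
    for i in range(1,k):
        if st[i,4]>30: print(n,' white',st[i],rect(c,(l==i).astype(np.uint8),.016))
    # arm (dark/low) vs bar: red pixels
    m=sub(M['red'],bc); u=pts(m); print(' red px',u.min(0),u.max(0))
    y0=int(u[:,1].min()); x0=int(u[:,0].min())
    for r in m[y0:int(u[:,1].max())+1,x0:int(u[:,0].max())+1]: print(''.join('.#'[v] for v in r))
    # module black
    k=big(sub(G<55,bp)); print(' module',rect(c,k,.037),k.sum())
E
```

```text
top  white [375 237  16  20 100] ((490.8207702636719, -157.33175659179688), (52.87125015258789, 38.383216857910156), 9.994160652160645)
top  white [398 236  29  35 168] ((476.81573486328125, -237.79237365722656), (67.11265563964844, 83.11647033691406), 79.32151794433594)
top  white [390 241   6  13  32] ((492.123779296875, -186.35240173339844), (34.23222732543945, 13.014456748962402), 12.491511344909668)
 red px [379. 229.] [395. 250.]
..............##.
.............####
.............####
............####.
............####.
...........####..
...........####..
..........####...
..........####...
.........####....
.........####....
........####.....
..#.....###......
.####..####......
#######..........
#########........
.##########......
...#########.....
.....#########...
.......#######...
........#####....
..........##.....
 module ((457.824462890625, 215.5834503173828), (26.097965240478516, 33.86176681518555), 1.9641838073730469) 88
side  white [290 170  47  33 630] ((564.859130859375, -223.32620239257812), (117.99856567382812, 118.08053588867188), 21.475929260253906)
side  white [3
[... 334 characters left out ...]
052490234375, 164.89553833007812), 55.60770034790039)
side  white [321 205  22  14 129] ((488.6432800292969, -157.34381103515625), (53.531402587890625, 43.682411193847656), 26.105045318603516)
side  white [346 208  39  35 661] ((401.2037353515625, -146.28323364257812), (87.25557708740234, 114.3611068725586), 17.899925231933594)
 red px [317. 196.] [338. 205.]
.##...................
#####..............##.
######..........######
.######.......########
..######.....########.
...######..#########..
....###############...
......###########.....
........#######.......
.........#####........
 module ((453.9071350097656, 229.34402465820312), (33.17425537109375, 40.47690200805664), 5.04541015625) 246
```

Request:
{"name": "jog_arm", "arguments": {
  "deltas": [
    [0.036,0.027,0,0,0,0.06,0.7],
    [0.036,0.027,0,0,0,0.06,0.7],
    [0.036,0.027,0,0,0,0.06,0.7],
    [0.036,0.027,0,0,0,0.06,0.7],
    [0.036,0.027,0,0,0,0.06,0.7],
    [0.036,0.027,0,0,0,0.06,0.7],
    [0.036,0.027,0,0,0,0.06,0.7],
    [0.036,0.027,0,0,0,0.06,0.7],
    [0.036,0.027,0,0,0,0.06,0.7],
    [0.01,0.045,0,0,0,0.06,0.7]
  ],
  "newtons": 25
}}

```text
t: 1.4
eef_pos: [0.5205, -0.3612, 0.2325]
tool_rot: [0.001, 0.905, 0.425, 0.001]
contact_force: [2.0, -0.2, 0.3]
gripper_width: 0.696
grasp_force: 0.0
```

Request:
{"name": "jog_arm", "arguments": {
  "deltas": [
    [0.007,0.045,0,0,0,0.06,0.7],
    [0.007,0.045,0,0,0,0.06,0.7],
    [0.005,0.045,0,0,0,0.06,0.7],
    [0.0,0.048,0,0,0,0.06,0.7],
    [-0.005,0.048,0,0,0,0.06,0.7],
    [-0.01,0.048,0,0,0,0.06,0.7],
    [-0.01,0.048,0,0,0,0.06,0.7],
    [-0.012,0.048,0,0,0,0.06,0.7],
    [-0.012,0.048,-0.02,0,0,0.06,0.7],
    [-0.012,0.048,-0.02,0,0,0.06,0.7]
  ]
}}

```text
t: 2.4
eef_pos: [0.4766, 0.105, 0.1956]
tool_rot: [0.001, 0.74, 0.673, 0.001]
contact_force: [1.0, -0.4, -0.4]
gripper_width: 0.697
grasp_force: 0.0
```

Request:
{"name": "jog_arm", "arguments": {
  "deltas": [
    [-0.006,0.04,-0.02,0,0,0.06,0.7],
    [-0.006,0.04,-0.02,0,0,0.065,0.7],
    [-0.005,0.0315,-0.033,0,0,0,0.7],
    [0,0,0,0,0,0,0.7],
    [0,0,0,0,0,0,0.7]
  ]
}}

```text
t: 2.9
eef_pos: [0.4591, 0.2151, 0.1216]
tool_rot: [-0.0, 0.696, 0.718, -0.001]
contact_force: [0.1, 0.3, 0.2]
gripper_width: 0.701
grasp_force: 0.0
```

```bash
python3 - <<'E'
from m import *
o=bot.get_obs(); print(o['eef_pos'],o['tool_rot'],o['q'],o['contact_force'])
t=cam('top'); s=cam('side')
for c in(t,s):
    print(proj(c,[o['eef_pos'],o['eef_pos']+[0,0,-.022]]))
a=cv2.resize(t['img'][190:300,195:295],(400,440),interpolation=cv2.INTER_CUBIC)
b=cv2.resize(s['img'][280:390,200:300],(400,440),interpolation=cv2.INTER_CUBIC)
cv2.imwrite('pics/hov.png',np.hstack([a,b])[:,:,::-1])
E
```

```text
[0.45905081 0.21510925 0.12156867] [-3.94756170e-04  6.96122868e-01  7.17922143e-01 -7.70197532e-04] [-0.07334302  0.41116476 -0.59309996  2.02081403  0.31566821  0.80088138
 -0.81988277] [0.11712504 0.33417962 0.18258477]
[[234.89012688 252.49797582]
 [236.32690918 253.47969772]]
[[273.80441247 309.96831817]
 [274.54278255 316.8294158 ]]
```

View pics/hov.png

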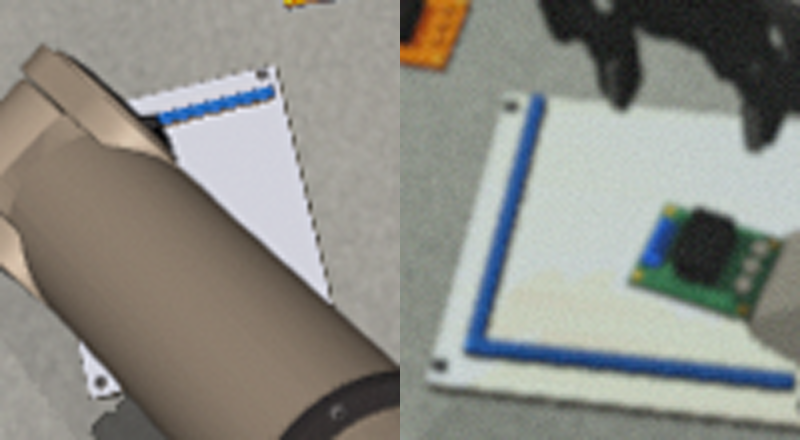

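Request:
{"name": "jog_arm", "arguments": {
  "deltas": [
    [-0.001,0.0055,-0.035,0,0,0,0.7],
    [0,0,-0.03,0,0,0,0.7],
    [0,0,-0.014,0,0,0,0.7],
    [0,0,0,0,0,0,0.7],
    [0,0,0,0,0,0,0.2],
    [0,0,0,0,0,0,0.15],
    [0,0,0,0,0,0,0.1],
    [0,0,0,0,0,0,0.1]
  ],
  "newtons": 25
}}

```text
t: 3.8
eef_pos: [0.4592, 0.2204, 0.044]
tool_rot: [0.0, 0.697, 0.717, 0.001]
contact_force: [0.7, -0.7, 0.1]
gripper_width: 0.1
grasp_force: 0.0
```

```bash
python3 - <<'E'
from m import *
o=bot.get_obs(); print(o['eef_pos'],o['tool_rot'],o['contact_force'],o['torque'],o['gripper_width'],o['grasp_force'])
s=cam('side'); save(s,'grip1.png',(200,260,340,390),4)
E
```

```text
[0.4592291  0.22042182 0.04395209] [3.29112109e-04 6.96844317e-01 7.17222031e-01 6.68963307e-04] [ 0.65617735 -0.71284462  0.13913339] [ 0.00889239 -0.00628739 -0.01465574] 0.09959737144517042 0.0
```

View pics/grip1.png

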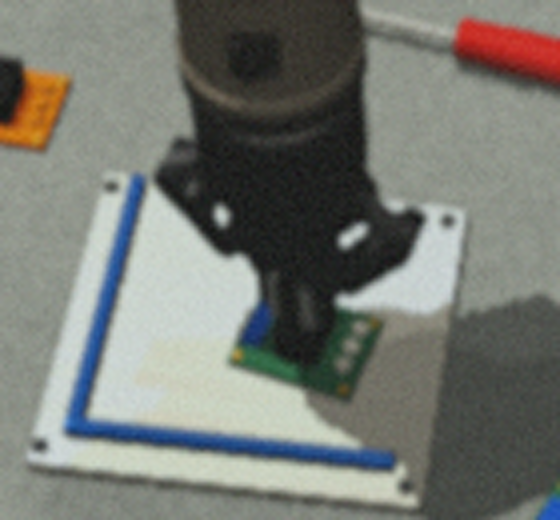

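```bash
python3 - <<'E'
from m import *
s=cam('side')
uv=np.array([[257.5,349.5],[287,359.5],[295,339.5]]); print(plane(s,uv,.015)*1000)
im=np.load('side.npy'); g=big(cv2.morphologyEx(sub(masks(im)['green'],(205,300,320,388)),cv2.MORPH_CLOSE,np.ones((3,3)))); print('before',cv2.boxPoints(cv2.minAreaRect((plane(s,edge(g),.015)[:,:2]*1000).astype(np.float32))))
for p in [(.459,.2204,.022),(.459,.2204,.037),(.459,.2204,.044)]: print(p,proj(s,p)*1)
print('tip if z:',[plane(s,[[275,350.5]],z)[0]*1000 for z in(.02,.03,.04)])
g=masks(s['img'])['green']; g=cv2.morphologyEx(sub(g,(205,300,320,388)),cv2.MORPH_CLOSE,np.ones((3,3))); print(cv2.boundingRect(big(g)))
E
```

```text
[[486.97717971 246.15753316  15.        ]
 [424.61948162 244.86355104  15.        ]
 [428.32980426 197.92642096  15.        ]]
before [[411.40787 224.21051]
 [439.3508  192.32648]
 [488.98215 235.82303]
 [461.0392  267.70706]]
(0.459, 0.2204, 0.022) [[275.87218552 341.64963778]]
(0.459, 0.2204, 0.037) [[275.40751341 337.45195816]]
(0.459, 0.2204, 0.044) [[275.18758733 335.46522562]]
tip if z: [array([452.82953917, 238.07019745,  20.        ]), array([449.69278436, 243.39341036,  30.        ]), array([446.55602955, 248.71662326,  40.        ])]
(261, 339, 27, 18)
```

```bash
python3 - <<'E'
from m import *
s=cam('side'); im=s['img'][315:365,245:305].astype(float)/255
im=(np.clip(im,0,1)**.4*255).astype(np.uint8); im=cv2.resize(im,(720,600),interpolation=cv2.INTER_CUBIC)
cv2.imwrite('pics/g2.png',im[:,:,::-1])
E
```

```text
(no output)
```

View pics/g2.png

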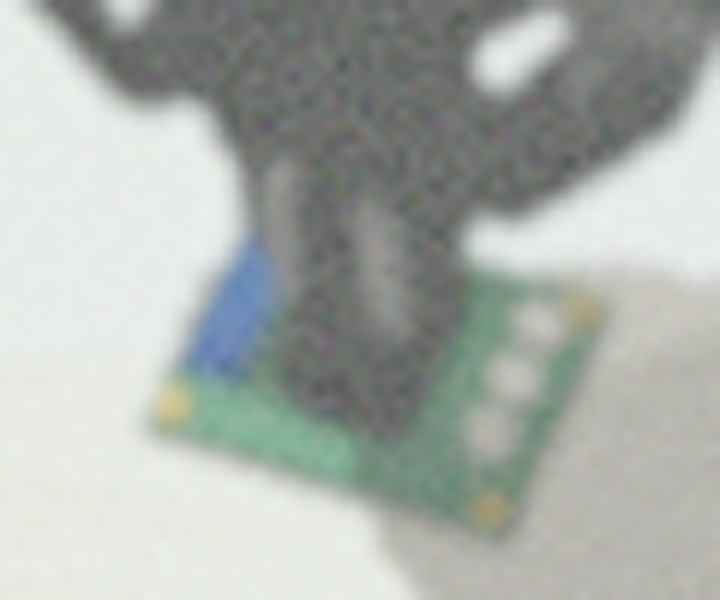

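Request:
{"name": "jog_arm", "arguments": {
  "deltas": [
    [0,0,0,0,0,0,0.0],
    [0,0,0,0,0,0,0.0],
    [0,0,0,0,0,0,0.0]
  ],
  "newtons": 25
}}

```text
t: 4.25
eef_pos: [0.4586, 0.2203, 0.0431]
tool_rot: [-0.0, 0.697, 0.717, -0.0]
contact_force: [0.6, -0.3, 0.2]
gripper_width: -0.003
grasp_force: 0.0
```

Request:
{"name": "jog_arm", "arguments": {
  "deltas": [
    [0,0,-0.002,0,0,0,0.0],
    [0,0,-0.002,0,0,0,0.0],
    [0,0,0,0,0,0,0.0]
  ]
}}

```text
t: 4.55
eef_pos: [0.4584, 0.2201, 0.0388]
tool_rot: [-0.0, 0.697, 0.717, -0.0]
contact_force: [-0.5, 0.6, -0.0]
gripper_width: -0.001
grasp_force: 0.0
```

```bash
python3 - <<'E'
from m import *
s=cam('side'); a=np.load('side.npy')
for im in(a,s['img']):
    G=cv2.cvtColor(im,cv2.COLOR_RGB2GRAY)
    print()
    for v in range(326,362): print(v,''.join('#' if G[v,u]<50 else '+' if G[v,u]<75 else '.' for u in range(252,302)))
E
```

```text
326 ..................................................
327 ..................................................
328 ..................................................
329 ..................................................
330 ..................................................
331 ..................................................
332 ......................+...........................
333 ....................++##++........................
334 ...................++######++.....................
335 .................+.+##########+...................
336 .................+++###########+..................
337 ...............++++############+..................
338 ...............+++##############+.................
339 ...............+++##############++................
340 ...............++###############++................
341 ..............+++################++...............
342 .............+++################++................
343 .............+++###############+++................
344 ...........+++++################+........+........
345 .........+++++.++##############++.................

[... 2160 characters left out ...]
......++###########+++....++#+..........
350 ..................++########++++....+#++..........
351 ....................++#####+++++....+#+...........
352 .....................+++####++++...++++...........
353 ......................++#++++#++++++#+............
354 .....................++#++#+++##++++++............
355 ......................+++#+#+#+#++++#.............
356 ........................+++++#+#+++++.............
357 ..........................+++++++++++.............
358 .............................+++++++..............
359 ................................+++...............
360 ..................................................
361 ..................................................
```

Request:
{"name": "jog_arm", "arguments": {
  "deltas": [
    [0,0,-0.001,0,0,0,0.0],
    [0,0,-0.001,0,0,0,0.0],
    [0,0,-0.001,0,0,0,0.0],
    [0,0,0,0,0,0,0.0]
  ]
}}

```text
t: 5.0
eef_pos: [0.4588, 0.2203, 0.0383]
tool_rot: [0.001, 0.697, 0.717, -0.0]
contact_force: [-7.8, -4.7, 27.7]
gripper_width: 0.005
grasp_force: 14.2
```

```bash
python3 - <<'E'
from m import *
o=bot.get_obs(); print(o['eef_pos'],o['contact_force'],o['torque'],o['grasp_force'])
s=cam('side'); im=s['img'][300:370,235:320].astype(float)/255
im=(np.clip(im,0,1)**.45*255).astype(np.uint8); im=cv2.resize(im,(728,600),interpolation=cv2.INTER_CUBIC)
cv2.imwrite('pics/g3.png',im[:,:,::-1])
E
```

```text
[0.45880495 0.22033296 0.03828506] [-7.77392698 -4.69651395 27.7405591 ] [-1.06987537  1.69143012  0.0352471 ] 14.156213288661093
```

View pics/g3.png

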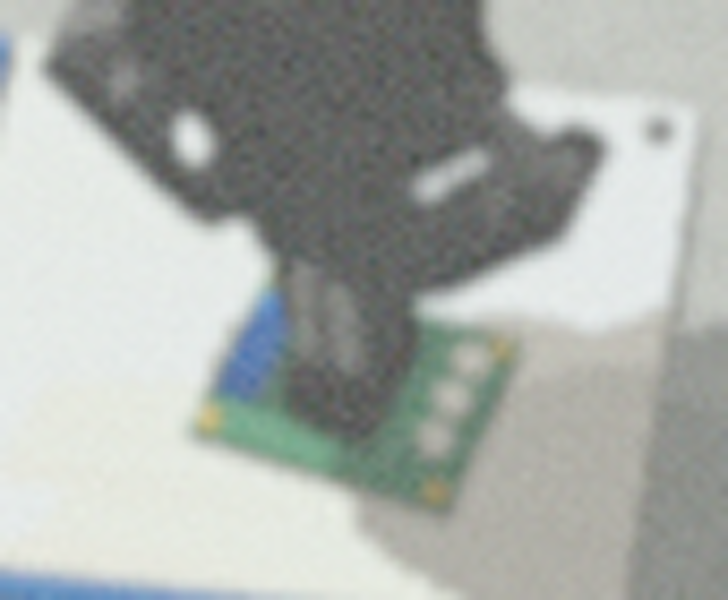

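The shut fingertips touch something at TCP z 0.038. Side-view geometry puts them on the module's top (37 mm), with finger ends at about row 343. So they stand only about 1 mm ahead of the reported TCP. I'll lift, open, and go down again with force checks.

Request:
{"name": "jog_arm", "arguments": {
  "deltas": [
    [0,0,0.012,0,0,0,0.0],
    [0,0,0.004,0,0,0,0.55],
    [0,0,0,0,0,0,0.55],
    [0,0,0,0,0,0,0.55],
    [0,0,-0.008,0,0,0,0.55],
    [0,0,-0.005,0,0,0,0.55],
    [0,0,-0.003,0,0,0,0.55],
    [0,0,-0.002,0,0,0,0.55],
    [0,0,-0.002,0,0,0,0.55]
  ]
}}

```text
t: 5.95
eef_pos: [0.4586, 0.2203, 0.0318]
tool_rot: [-0.0, 0.697, 0.717, -0.0]
contact_force: [0.4, 0.0, -0.3]
gripper_width: 0.547
grasp_force: 0.0
```

Request:
{"name": "jog_arm", "arguments": {
  "deltas": [
    [0,0,-0.003,0,0,0,0.55],
    [0,0,-0.002,0,0,0,0.55],
    [0,0,-0.002,0,0,0,0.55],
    [0,0,-0.002,0,0,0,0.55],
    [0,0,0,0,0,0,0.4],
    [0,0,0,0,0,0,0.3],
    [0,0,0,0,0,0,0.15],
    [0,0,0,0,0,0,0.1],
    [0,0,0,0,0,0,0.1]
  ],
  "newtons": 25
}}

```text
t: 6.85
eef_pos: [0.4589, 0.2204, 0.0233]
tool_rot: [0.0, 0.697, 0.717, 0.0]
contact_force: [0.6, -0.7, 1.2]
gripper_width: 0.251
grasp_force: 24.8
```

Request:
{"name": "jog_arm", "arguments": {
  "deltas": [
    [0.01,0.008,0,0,0,0.046,0.1],
    [0.01,0.008,0,0,0,0.046,0.1],
    [0.01,0.0085,0,0,0,0.046,0.1],
    [0.01,0.0085,0,0,0,0.046,0.1],
    [0.0108,0.0086,0,0,0,0.046,0.1],
    [0,0,0,0,0,0,0.1],
    [0,0,0,0,0,0,0.1]
  ]
}}

```text
t: 7.55
eef_pos: [0.5099, 0.2623, 0.0233]
tool_rot: [0.0, 0.61, 0.792, 0.001]
contact_force: [1.4, 0.3, 1.3]
gripper_width: 0.249
grasp_force: 24.9
```

```bash
python3 - <<'E'
from m import *
o=bot.get_obs(); print(o['eef_pos'],o['tool_rot'],o['contact_force'],2*np.arctan2(o['tool_rot'][2],o['tool_rot'][1])-np.pi/2)
s=cam('side'); g=sub(masks(s['img'])['green'],(205,300,320,388)); g=big(cv2.morphologyEx(g,cv2.MORPH_CLOSE,np.ones((3,3))))
p=plane(s,edge(g),.015)[:,:2]*1000; th=.262; C=np.array([537.8,303.7]); q=(p-C)@np.array([[np.cos(th),-np.sin(th)],[np.sin(th),np.cos(th)]])
print('board in plate frame (side cam)',q.min(0),q.max(0)); save(s,'pre.png',(215,280,325,390),5)
# front edge (max y') slope
e=q[(q[:,1]>q[:,1].max()-4)]; print(len(e),line(e))
E
```

```text
[0.50994624 0.2623476  0.02334739] [2.79549311e-05 6.10311443e-01 7.92161126e-01 8.32227821e-04] [1.350284   0.25861305 1.30463361] 0.2578884184154415
board in plate frame (side cam) [-68.33132845 -31.1858397 ] [-10.64774278  -6.36266351]
205 (array([-36.851112,  -8.080522], dtype=float32), array([0.9998071 , 0.01964138], dtype=float32))
```

View pics/pre.png

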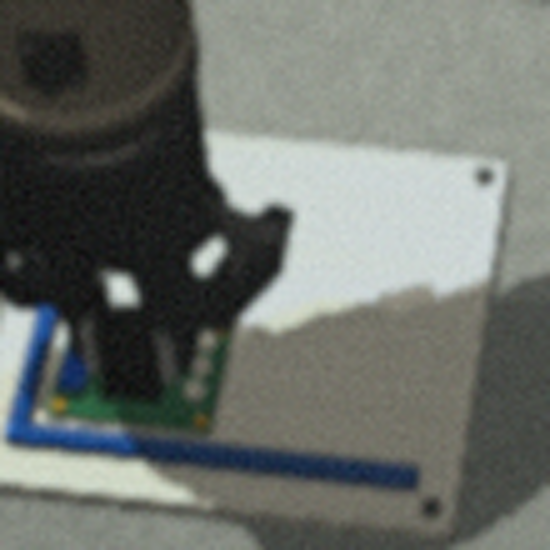

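The picture shows the board at about (140,365) in the crop, square to the fences and a few mm short of both. I'll push it in with force checks.

Request:
{"name": "jog_arm", "arguments": {
  "deltas": [
    [0.00145,0.0004,0,0,0,0.004,0.1],
    [0.00145,0.0004,0,0,0,0,0.1],
    [0.00145,0.0004,0,0,0,0,0.1],
    [0.00097,0.00026,0,0,0,0,0.1],
    [0,0,0,0,0,0,0.1]
  ]
}}

```text
t: 8.1
eef_pos: [0.5125, 0.2626, 0.0232]
tool_rot: [-0.001, 0.608, 0.794, -0.002]
contact_force: [-6.4, -1.3, 8.9]
gripper_width: 0.253
grasp_force: 25.9
```

Request:
{"name": "jog_arm", "arguments": {
  "deltas": [
    [-0.0004,0.00145,0,0,0,0,0.1],
    [-0.0004,0.00145,0,0,0,0,0.1],
    [-0.0004,0.00145,0,0,0,0,0.1],
    [-0.00026,0.00097,0,0,0,0,0.1],
    [0,0,0,0,0,0,0.1]
  ]
}}

```text
t: 8.6
eef_pos: [0.5132, 0.2669, 0.0233]
tool_rot: [0.001, 0.609, 0.793, -0.001]
contact_force: [-0.2, -3.0, 7.0]
gripper_width: 0.251
grasp_force: 25.5
```

Request:
{"name": "jog_arm", "arguments": {
  "deltas": [
    [-0.0003,0.001,0,0,0,0,0.1],
    [-0.0003,0.001,0,0,0,0,0.1],
    [0,0,0,0,0,0,0.1]
  ]
}}

```text
t: 8.9
eef_pos: [0.513, 0.2688, 0.0233]
tool_rot: [0.001, 0.609, 0.793, -0.001]
contact_force: [1.4, -4.3, 5.0]
gripper_width: 0.252
grasp_force: 25.5
```

Request:
{"name": "jog_arm", "arguments": {
  "deltas": [
    [-0.0003,0.001,0,0,0,0,0.1],
    [-0.0003,0.001,0,0,0,0,0.1],
    [-0.0003,0.001,0,0,0,0,0.1],
    [0,0,0,0,0,0,0.1]
  ]
}}

```text
t: 9.3
eef_pos: [0.513, 0.2689, 0.0233]
tool_rot: [0.002, 0.609, 0.793, -0.003]
contact_force: [1.9, -10.3, 10.2]
gripper_width: 0.25
grasp_force: 26.0
```

Request:
{"name": "jog_arm", "arguments": {
  "deltas": [
    [0.00097,0.00026,0,0,0,0,0.1],
    [0.00097,0.00026,0,0,0,0,0.1],
    [0.00097,0.00026,0,0,0,0,0.1],
    [0,0,0,0,0,0,0.1]
  ]
}}

```text
t: 9.7
eef_pos: [0.5131, 0.2688, 0.0232]
tool_rot: [0.001, 0.609, 0.793, -0.005]
contact_force: [-6.5, -13.8, 18.3]
gripper_width: 0.251
grasp_force: 27.1
```

Request:
{"name": "jog_arm", "arguments": {
  "deltas": [
    [0,0,0,0,0,0,0.5],
    [0,0,0,0,0,0,0.5],
    [0,0,0,0,0,0,0.5],
    [0,0,0.02,0,0,0,0.5],
    [0,0,0.025,0,0,0,0.5],
    [0,0,0,0,0,0,0.5]
  ]
}}

```text
t: 10.3
eef_pos: [0.5163, 0.2762, 0.0708]
tool_rot: [0.001, 0.608, 0.794, 0.002]
contact_force: [0.9, 0.6, -0.4]
gripper_width: 0.502
grasp_force: 0.0
```

```bash
python3 - <<'E'
from m import *
o=bot.get_obs(); print(o['eef_pos'],o['contact_force'])
s=cam('side'); M=masks(s['img']); g=sub(M['green'],(205,300,320,388)); g=big(cv2.morphologyEx(g,cv2.MORPH_CLOSE,np.ones((3,3))))
p=plane(s,edge(g),.015)[:,:2]*1000; th=.261; C=np.array([537.8,303.7]); q=(p-C)@np.array([[np.cos(th),-np.sin(th)],[np.sin(th),np.cos(th)]])
print('board in plate frame (side cam)',q.min(0),q.max(0))
e=q[(q[:,1]>q[:,1].max()-4)&(q[:,0]<-12)&(q[:,0]>-55)]; print(len(e),line(e))
e=q[(q[:,0]<q[:,0].min()+4)&(q[:,1]<-10)]; print(len(e),line(e))
save(s,'flush.png',(215,290,315,390),6)
E
```

```text
[0.51625989 0.27616944 0.07080489] [ 0.92862243  0.60491503 -0.41536559]
board in plate frame (side cam) [-63.64196624 -51.19513968] [-7.79233723 -1.91179753]
178 (array([-34.027836 ,  -3.2419162], dtype=float32), array([ 0.99951774, -0.03105388], dtype=float32))
195 (array([-61.56905 , -24.478428], dtype=float32), array([0.00319416, 0.9999949 ], dtype=float32))
```

View pics/flush.png

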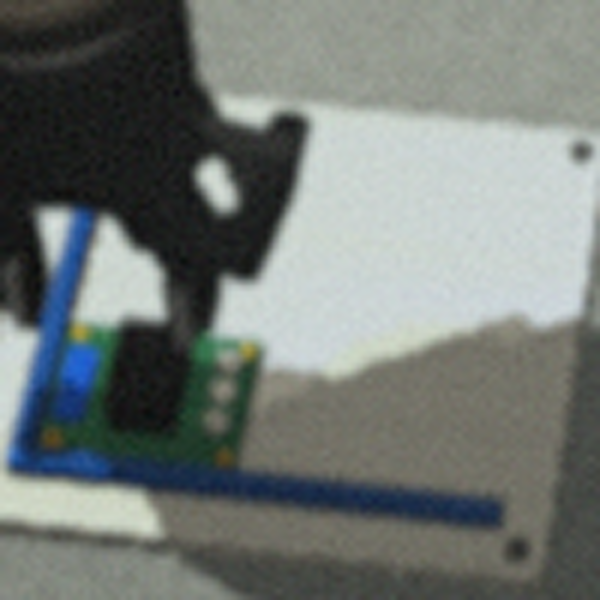

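The board lies in the corner, at crop (150,390), touching both fences as far as this view resolves. I'll square it once more by pushing its -y edge with shut fingers, which also checks the fit by force.

Request:
{"name": "jog_arm", "arguments": {
  "deltas": [
    [0.004,-0.023,0,0,0,0,0],
    [0.0032,-0.023,0,0,0,0,0],
    [0,0,0,0,0,0,0],
    [0,0,-0.025,0,0,0,0],
    [0,0,-0.02,0,0,0,0],
    [0,0,-0.008,0,0,0,0],
    [0,0,-0.0038,0,0,0,0],
    [0,0,0,0,0,0,0]
  ]
}}

```text
t: 11.15
eef_pos: [0.5214, 0.229, 0.0116]
tool_rot: [-0.0, 0.608, 0.794, -0.0]
contact_force: [-0.3, -0.1, 0.1]
gripper_width: 0.002
grasp_force: 0.0
```

Request:
{"name": "jog_arm", "arguments": {
  "deltas": [
    [-0.0005,0.0019,0,0,0,0,0],
    [-0.0005,0.0019,0,0,0,0,0],
    [-0.0005,0.0019,0,0,0,0,0],
    [0,0,0,0,0,0,0]
  ]
}}

```text
t: 11.55
eef_pos: [0.5206, 0.2344, 0.0115]
tool_rot: [0.0, 0.608, 0.794, 0.0]
contact_force: [-0.8, -0.3, 1.5]
gripper_width: 0.001
grasp_force: 0.9
```

Request:
{"name": "jog_arm", "arguments": {
  "deltas": [
    [-0.0005,0.0019,0.0012,0,0,0,0],
    [-0.0005,0.0019,0,0,0,0,0],
    [-0.0005,0.0019,0,0,0,0,0],
    [-0.0003,0.001,0,0,0,0,0],
    [0,0,0,0,0,0,0]
  ]
}}

```text
t: 12.05
eef_pos: [0.5203, 0.2347, 0.0118]
tool_rot: [0.003, 0.61, 0.792, -0.003]
contact_force: [5.1, -11.8, -0.3]
gripper_width: -0.002
grasp_force: 6.3
```

Request:
{"name": "jog_arm", "arguments": {
  "deltas": [
    [0.0026,-0.0097,0,0,0,0,0],
    [0,0,0.025,0,0,0,0],
    [0,0,0.025,0,0,0,0.4],
    [-0.0038,0.0185,0,0,0,0,0.4],
    [-0.0038,0.0186,0,0,0,0,0.4],
    [0,0,0,0,0,0,0.4],
    [0,0,-0.02,0,0,0,0.4],
    [0,0,-0.01,0,0,0,0.4],
    [0,0,-0.01,0,0,0,0.4],
    [0,0,0,0,0,0,0.4]
  ]
}}

```text
t: 13.05
eef_pos: [0.5128, 0.2671, 0.021]
tool_rot: [-0.001, 0.608, 0.794, -0.001]
contact_force: [-0.6, 1.1, -0.3]
gripper_width: 0.398
grasp_force: 0.0
```

Request:
{"name": "jog_arm", "arguments": {
  "deltas": [
    [0.002,0.0005,0,0,0,0,0.4],
    [0.002,0.0005,0,0,0,0,0.4],
    [0.002,0.0005,0,0,0,0,0.4],
    [0.0015,0.0004,0,0,0,0,0.4],
    [0.001,0.0003,0,0,0,0,0.4],
    [0,0,0,0,0,0,0.4]
  ]
}}

```text
t: 13.65
eef_pos: [0.5206, 0.2701, 0.0224]
tool_rot: [-0.001, 0.608, 0.794, -0.001]
contact_force: [-6.0, -1.7, 4.5]
gripper_width: 0.402
grasp_force: 2.7
```

Request:
{"name": "jog_arm", "arguments": {
  "deltas": [
    [0.001,0.0003,0,0,0,0,0.4],
    [0.001,0.0003,0,0,0,0,0.4],
    [0,0,0,0,0,0,0.4]
  ]
}}

```text
t: 13.95
eef_pos: [0.5207, 0.2701, 0.0221]
tool_rot: [-0.001, 0.608, 0.794, -0.003]
contact_force: [-10.6, -3.3, 8.2]
gripper_width: 0.396
grasp_force: 5.3
```

Request:
{"name": "jog_arm", "arguments": {
  "deltas": [
    [-0.0047,-0.0007,0,0,0,0,0.4],
    [-0.0046,-0.0006,0,0,0,0,0.4],
    [0,0,0,0,0,0,0.4],
    [0,0,0,0,0,0,0.4],
    [0,0,0,0,0,0,0.4],
    [0,0,0,0,0,0,0.1],
    [0,0,0,0,0,0,0.1],
    [0,0,0,0,0,0,0.1],
    [0,0,0,0,0,0,0.1]
  ],
  "newtons": 40
}}

```text
t: 14.85
eef_pos: [0.5144, 0.2695, 0.0227]
tool_rot: [-0.0, 0.608, 0.794, -0.0]
contact_force: [-4.2, -1.2, 4.5]
gripper_width: 0.241
grasp_force: 41.2
```

Request:
{"name": "jog_arm", "arguments": {
  "deltas": [
    [0,0,0.015,0,0,0,0.1],
    [0,0,0.035,0,0,0,0.1],
    [0,0,0.035,0,0,0,0.1],
    [-0.003,-0.04,0.01,0,0,-0.045,0.1],
    [-0.003,-0.04,0,0,0,-0.045,0.1],
    [-0.003,-0.04,0,0,0,-0.045,0.1],
    [-0.003,-0.04,0,0,0,-0.045,0.1],
    [-0.003,-0.04,0,0,0,-0.045,0.1],
    [-0.003,-0.04,0,0,0,-0.045,0.1],
    [-0.003,-0.04,0,0,0,-0.045,0.1]
  ]
}}

```text
t: 15.85
eef_pos: [0.4941, -0.0118, 0.1185]
tool_rot: [0.001, 0.726, 0.688, 0.001]
contact_force: [1.2, -0.7, -1.5]
gripper_width: 0.245
grasp_force: 40.4
```

Request:
{"name": "jog_arm", "arguments": {
  "deltas": [
    [-0.003,-0.04,0,0,0,-0.045,0.1],
    [-0.003,-0.04,0,0,0,-0.045,0.1],
    [-0.003,-0.04,0,0,0,-0.0465,0.1],
    [-0.003,-0.04,0,0,0,0,0.1],
    [-0.003,-0.04,0,0,0,0,0.1],
    [0,0,0,0,0,0,0.1],
    [0,0,0,0,0,0,0.1]
  ]
}}

```text
t: 16.55
eef_pos: [0.479, -0.2113, 0.1182]
tool_rot: [0.0, 0.771, 0.636, 0.0]
contact_force: [-0.3, 0.7, -0.1]
gripper_width: 0.247
grasp_force: 40.4
```

```bash
python3 - <<'E'
from m import *
o=bot.get_obs(); print(o['eef_pos'],o['q'],o['contact_force'],o['gripper_width'],'yaw',2*np.arctan2(o['tool_rot'][2],o['tool_rot'][1])-np.pi/2)
print((np.array([.4767,-.2363])-o['eef_pos'][:2])*1000)
E
```

```text
[ 0.47895768 -0.21134904  0.11815763] [ 0.66654645  0.4138886  -0.45399272  1.99499986  0.25194942  0.78559288
 -0.1245204 ] [-0.27072684  0.71813653 -0.10862698] 0.2473001948420397 yaw -0.19105751917694525
[ -2.25767622 -24.95095838]
```

Request:
{"name": "jog_arm", "arguments": {
  "deltas": [
    [-0.0023,-0.025,-0.02,0,0,0,0.1],
    [0,0,-0.035,0,0,0,0.1],
    [0,0,-0.025,0,0,0,0.1],
    [0,0,0,0,0,0,0.1],
    [0,0,0,0,0,0,0.1]
  ]
}}

```text
t: 17.05
eef_pos: [0.4772, -0.2339, 0.0382]
tool_rot: [-0.0, 0.77, 0.638, 0.0]
contact_force: [-0.3, 0.4, -1.9]
gripper_width: 0.242
grasp_force: 40.3
```

```bash
python3 - <<'E'
from m import *
o=bot.get_obs(); z=o['eef_pos'][2]-.0127+.005+.000; print(o['eef_pos'],o['contact_force'],'board top z',z)
for n in('side','top'):
    c=cam(n); M=masks(c['img']); box=(300,160,400,240) if n=='side' else (370,210,450,290)
    g=sub(M['green']|M['blue'],box); g=big(cv2.morphologyEx(g,cv2.MORPH_CLOSE,np.ones((3,3)))) if g.sum() else g
    print(n,g.sum()); 
    if g.sum()>30: print(rect(c,g,z),cv2.boundingRect(g))
    if n=='side': save(c,'pl.png',(300,140,400,240),6)
E
```

```text
[ 0.47724782 -0.23385333  0.03815515] [-0.32194635  0.41243483 -1.90686692] board top z 0.030455147305649327
side 82
((485.9446105957031, -217.8131561279297), (24.65825843811035, 56.5964469909668), 62.62895584106445) (335, 183, 17, 14)
top 50
((469.00177001953125, -218.53260803222656), (15.38662338256836, 39.26887130737305), 89.8701171875) (403, 248, 6, 15)
```

View pics/pl.png

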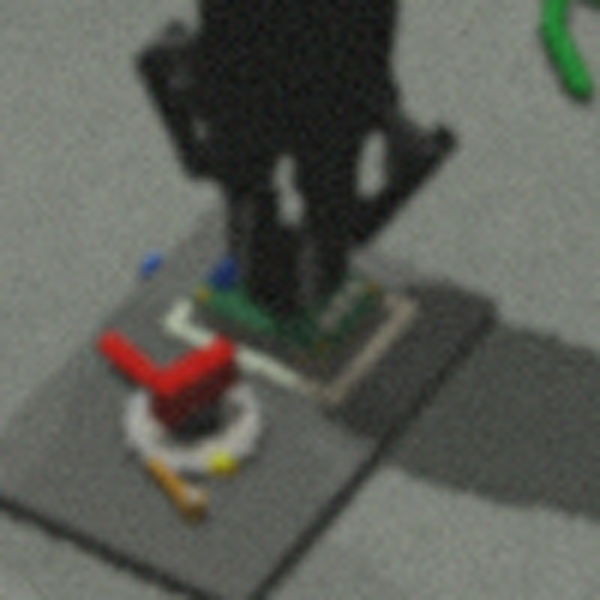

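```bash
python3 - <<'E'
from m import *
c=cam('side'); o=bot.get_obs(); print(o['eef_pos'])
b=plane(c,[[334.2,189.2],[353.3,197.5],[362.5,188]],.0305)[:,:2]*1000
r=plane(c,[[329.7,193.3],[354.7,207],[368.7,190.8]],.016)[:,:2]*1000
print(b,(b[0]+b[2])/2); print(r,(r[0]+r[2])/2)
# rim near outline, fresh: bright mask fit of the +y rim side and -x rim side
E
```

```text
[ 0.47798934 -0.2351111   0.03921005]
[[ 505.5095004  -216.30961425]
 [ 453.10756088 -206.2501628 ]
 [ 443.68817494 -245.23540884]] [ 474.59883767 -230.77251155]
[[ 515.82268869 -213.24652334]
 [ 443.64816412 -191.36552837]
 [ 430.88342466 -256.24563101]] [ 473.35305667 -234.74607717]
```

The picture shows the held board just above the rim, connector on the far (blue mark) side, with its centre about 1 mm in x and 2–4 mm in y off the pocket centre. I'll correct that and lower it with force checks.

Request:
{"name": "jog_arm", "arguments": {
  "deltas": [
    [-0.001,-0.0025,0,0,0,0,0.1],
    [0,0,-0.003,0,0,0,0.1],
    [0,0,-0.003,0,0,0,0.1],
    [0,0,-0.002,0,0,0,0.1],
    [0,0,-0.002,0,0,0,0.1],
    [0,0,-0.001,0,0,0,0.1],
    [0,0,0,0,0,0,0.1]
  ]
}}

```text
t: 17.9
eef_pos: [0.4755, -0.2377, 0.0263]
tool_rot: [-0.0, 0.77, 0.637, -0.0]
contact_force: [0.8, -0.0, -0.9]
gripper_width: 0.244
grasp_force: 40.4
```

Request:
{"name": "jog_arm", "arguments": {
  "deltas": [
    [0,0,-0.001,0,0,0,0.1],
    [0,0,-0.001,0,0,0,0.1],
    [0,0,-0.001,0,0,0,0.1],
    [0,0,0,0,0,0,0.1]
  ]
}}

```text
t: 18.3
eef_pos: [0.4757, -0.2378, 0.0247]
tool_rot: [0.0, 0.771, 0.637, -0.0]
contact_force: [-3.3, 2.2, 12.6]
gripper_width: 0.245
grasp_force: 42.1
```

Request:
{"name": "jog_arm", "arguments": {
  "deltas": [
    [0,0,0.001,0,0,0,0.1],
    [0,0,0,0,0,0,0.3],
    [0,0,0,0,0,0,0.4],
    [0,0,0,0,0,0,0.4],
    [0,0,0.01,0,0,0,0.4],
    [0,0,0.03,0,0,0,0.4],
    [0,0,0.04,0,0,0,0.4],
    [0,0,0,0,0,0,0.4]
  ]
}}

```text
t: 19.1
eef_pos: [0.479, -0.2389, 0.1097]
tool_rot: [0.004, 0.771, 0.637, 0.002]
contact_force: [0.2, -0.3, 1.5]
gripper_width: 0.401
grasp_force: 0.0
```

```bash
python3 - <<'E'
from m import *
o=bot.get_obs(); print(o['eef_pos'],o['q'],o['contact_force'])
c=cam('side'); M=masks(c['img']); g=sub(M['green'],(320,165,385,215)); g=big(cv2.morphologyEx(g,cv2.MORPH_CLOSE,np.ones((3,3)))); print(g.sum(),rect(c,g,.017))
im=c['img']
for b in(sub(M['blue'],(320,165,385,215)),): u=pts(b); print('plug',plane(c,u,.02)[:,:2].mean(0)*1000,len(u))
m=sub(M['red'],(290,170,385,243)); u=pts(m); print('red',u.min(0),u.max(0))
E
```

```text
[ 0.47897423 -0.23886086  0.10972046] [ 0.70453558  0.43857068 -0.4448465   1.98015995  0.26709494  0.77003812
 -0.08390602] [ 0.19028706 -0.27955732  1.50920287]
72 ((478.16058349609375, -220.2135009765625), (19.861289978027344, 51.027069091796875), 75.553955078125)
plug [ 503.44684613 -237.41307887] 38
red [317. 196.] [338. 206.]
```

Request:
{"name": "jog_arm", "arguments": {
  "deltas": [
    [0.0038,0.025,0,0,0,-0.105,0.4],
    [0.0038,0.025,0,0,0,-0.105,0.4],
    [0.0039,0.0246,0,0,0,-0.104,0.4],
    [0,0,0,0,0,0,0.4],
    [0,0,0,0,0,0,0.4]
  ]
}}

```text
t: 19.65
eef_pos: [0.4867, -0.1627, 0.1041]
tool_rot: [-0.0, 0.86, 0.51, -0.0]
contact_force: [-0.2, -0.3, 0.1]
gripper_width: 0.396
grasp_force: 0.0
```

```bash
python3 - <<'E'
from m import *
o=bot.get_obs(); print(o['eef_pos'],o['q'][6],o['contact_force'],'yaw',2*np.arctan2(o['tool_rot'][2],o['tool_rot'][1])-np.pi/2)
im=np.load('top.npy'); c=cam('top')
M=sub(masks(im)['red'],(375,242,396,253)); r=rect(c,big(M),.05); print('bar top',r)
s=cam('side'); M=masks(s['img']); g=sub(M['green'],(320,165,385,215)); g=big(cv2.morphologyEx(g,cv2.MORPH_CLOSE,np.ones((5,5)))); print('board',g.sum(),rect(s,g,.017))
im=np.load('side.npy'); m=sub(masks(im)['red'],(326,190,345,200)); print('bar side',rect(s,big(m),.05))
E
```

```text
[ 0.48667383 -0.16271119  0.10410375] -0.508649378897981 [-0.20509342 -0.33745502  0.11857042] yaw -0.4997405509510251
bar top ((493.75823974609375, -165.93702697753906), (37.73304748535156, 20.737998962402344), 60.68815612792969)
board 152 ((473.0318603515625, -232.9031219482422), (46.618473052978516, 56.929378509521484), 79.69188690185547)
bar side ((486.96551513671875, -169.43185424804688), (18.322675704956055, 9.577306747436523), 21.58540153503418)
```

Request:
{"name": "jog_arm", "arguments": {
  "deltas": [
    [0.0048,-0.0013,-0.03,0,0,0,0.4],
    [0,0,-0.025,0,0,0,0.4],
    [0,0,-0.01,0,0,0,0.4],
    [0,0,-0.006,0,0,0,0.4],
    [0,0,0,0,0,0,0.4]
  ]
}}

```text
t: 20.25
eef_pos: [0.4916, -0.1649, 0.0333]
tool_rot: [-0.0, 0.861, 0.509, -0.0]
contact_force: [-0.6, -0.2, 0.1]
gripper_width: 0.398
grasp_force: 0.0
```

Now grip the bar.

Request:
{"name": "jog_arm", "arguments": {
  "deltas": [
    [0,0,0,0,0,0,0.2],
    [0,0,0,0,0,0,0.1],
    [0,0,0,0,0,0,0.05],
    [0,0,0,0,0,0,0.0],
    [0,0,0,0,0,0,0.0]
  ],
  "newtons": 30
}}

```text
t: 20.75
eef_pos: [0.4902, -0.1636, 0.0344]
tool_rot: [-0.001, 0.861, 0.509, -0.001]
contact_force: [-6.3, 3.9, 7.1]
gripper_width: 0.128
grasp_force: 31.0
```

Request:
{"name": "jog_arm", "arguments": {
  "deltas": [
    [-0.001,0.0006,0,0,0,-0.12,0],
    [0,0,0,0,0,-0.13,0],
    [0,0,0,0,0,-0.13,0],
    [0,0,0,0,0,-0.13,0],
    [0,0,0,0,0,-0.13,0],
    [0,0,0,0,0,-0.13,0],
    [0,0,0,0,0,-0.13,0],
    [0,0,0,0,0,-0.13,0],
    [0,0,0,0,0,0,0]
  ]
}}

```text
t: 21.65
eef_pos: [0.4898, -0.1632, 0.0344]
tool_rot: [-0.0, 1.0, 0.018, -0.001]
contact_force: [-3.8, 2.6, 6.5]
gripper_width: 0.133
grasp_force: 30.9
```

```bash
python3 - <<'E'
from m import *
o=bot.get_obs(); print(o['eef_pos'],o['q'][6],o['contact_force'],o['torque'],o['gripper_width'],'yaw',2*np.arctan2(o['tool_rot'][2],o['tool_rot'][1])-np.pi/2)
E
```

```text
[ 0.48982656 -0.16320386  0.03436946] -1.3967429023141102 [-3.82963557  2.62639343  6.50023481] [0.43271001 1.14907029 0.01841015] 0.1326796219558512 yaw -1.5339983267154274
```

Request:
{"name": "jog_arm", "arguments": {
  "deltas": [
    [0,0,0,0,0,-0.12,0],
    [0,0,0,0,0,-0.12,0],
    [0,0,0,0,0,-0.13,0],
    [0,0,0,0,0,0,0],
    [0,0,0,0,0,0,0]
  ]
}}

```text
t: 22.15
eef_pos: [0.4898, -0.163, 0.0343]
tool_rot: [-0.0, 0.986, -0.164, -0.001]
contact_force: [-4.8, 3.1, 6.7]
gripper_width: 0.131
grasp_force: 31.0
```

```bash
python3 - <<'E'
from m import *
o=bot.get_obs(); print(o['eef_pos'],o['q'][6],o['contact_force'],o['torque'],o['gripper_width'],'yaw',2*np.arctan2(o['tool_rot'][2],o['tool_rot'][1])-np.pi/2)
E
```

```text
[ 0.48979997 -0.16299194  0.03434941] -1.6820223060404715 [-4.81152584  3.13855728  6.73118656] [0.59012886 1.14129204 0.05846001] 0.13127524631670986 yaw -1.9001160855911183
```

Request:
{"name": "jog_arm", "arguments": {
  "deltas": [
    [0,0,0,0,0,0,0.2],
    [0,0,0,0,0,0,0.35],
    [0,0,0,0,0,0,0.35],
    [0,0,0,0,0,0,0.35],
    [0,0,0.02,0,0,0,0.35],
    [0,0,0.04,0,0,0,0.35],
    [0,0,0.05,0,0,0,0.35],
    [-0.02,0.045,0.02,0,0,0,0.35],
    [-0.02,0.045,0.02,0,0,0,0.35],
    [-0.01,0.045,0,0,0,0,0.35]
  ]
}}

```text
t: 23.15
eef_pos: [0.4435, -0.0336, 0.1836]
tool_rot: [-0.0, 0.986, -0.166, 0.002]
contact_force: [0.8, 0.8, 0.7]
gripper_width: 0.352
grasp_force: 0.0
```

Request:
{"name": "jog_arm", "arguments": {
  "deltas": [
    [-0.005,0.045,0.01,0,0,0,0.35],
    [-0.005,0.045,0.01,0,0,0,0.35],
    [0,0.045,0,0,0,0,0.35],
    [0,0.045,0,0,0,0,0.35],
    [0,0.045,0,0,0,0,0.35],
    [0,0,0,0,0,0,0.35],
    [0,0,0,0,0,0,0.35]
  ]
}}

```text
t: 23.85
eef_pos: [0.433, 0.1916, 0.201]
tool_rot: [0.0, 0.987, -0.164, -0.0]
contact_force: [0.4, -0.4, 0.5]
gripper_width: 0.352
grasp_force: 0.0
```

```bash
python3 - <<'E'
from m import *
o=bot.get_obs(); print(o['eef_pos'],o['contact_force'])
for n,bx,rx in(('top',(395,230,432,278),(370,220,440,270)),('side',(320,165,385,215),(290,170,385,243))):
    c=cam(n); M=masks(c['img']); g=sub(M['green']|M['blue'],bx); g=big(cv2.morphologyEx(g,cv2.MORPH_CLOSE,np.ones((5,5)))) if g.any() else g
    if g.sum()>20: print(n,'board',g.sum(),rect(c,g,.017))
    G=cv2.cvtColor(c['img'],cv2.COLOR_RGB2GRAY).astype(int)
    w=sub(G>(185 if n=='top' else 120),bx); w=w if not w.any() else big(w); print(' rim',w.sum(),rect(c,w,.016) if w.any() else 0)
    m=sub(M['red'],rx); u=pts(m).astype(int); print(' red',len(u))
    if len(u):
        for v in range(u[:,1].min(),u[:,1].max()+1): print(v,''.join('.#'[m[v,k]] for k in range(u[:,0].min(),u[:,0].max()+1)))
        print(u[:,0].min())
    y=cv2.cvtColor(c['img'],cv2.COLOR_RGB2HSV).astype(int); y=sub((abs(y[...,0]-28)<6)&(y[...,1]>150)&(y[...,2]>110),rx); print(' yellow px',pts(y).tolist()[:30])
E
```

```text
[0.43299292 0.19163278 0.20102149] [ 0.35682778 -0.44779464  0.48182115]
top board 301 ((476.234375, -239.76495361328125), (49.03146743774414, 65.27985382080078), 79.42587280273438)
 rim 185 ((476.86712646484375, -238.034912109375), (67.349609375, 83.30403900146484), 78.91868591308594)
 red 122
239 ...####.................
240 ...####.................
241 ..#####.................
242 ..#####.................
243 ..#####.................
244 ..#####.................
245 ..#####.................
246 .#####..................
247 .#####..######..........
248 .#####..###########.....
249 .#####..################
250 .#####......############
251 #####...........#######.
252 #####................##.
382
 yellow px [[407.0, 241.0], [408.0, 241.0], [376.0, 242.0], [375.0, 243.0], [376.0, 243.0], [374.0, 244.0], [375.0, 244.0], [422.0, 244.0], [423.0, 244.0], [374.0, 245.0], [373.0, 246.0], [372.0, 247.0], [373.0, 247.0], [372.0, 248.0], [371.0, 249.0], [370.0, 250.0], [371.0, 250.0], [370.0, 251.0], [370.0, 254.0], [404.0, 262.0], [419.0, 265.0]]
side board 89 ((456.9494934082031, -229.04306030273438), (42.79719924926758, 26.984838485717773), 72.33938598632812)
 rim 1241 ((469.37109375, -249.85426330566406), (164.42626953125, 176.7296142578125), 21.45648956298828)
 red 115
194 .................###
195 ................####
196 ..............######
197 .###..........#####.
198 ######........#####.
199 #########....#####..
200 #################...
201 ################....
202 ..##############....
203 .....##########.....
204 .......#######......
205 .........#####......
325
 yellow px [[323.0, 215.0], [324.0, 215.0], [325.0, 215.0], [323.0, 216.0], [324.0, 216.0], [325.0, 216.0], [324.0, 217.0], [325.0, 217.0]]
```

The board sits inside the rim (about 2 mm off centre, yaw matched within 0.01 rad). The knob bar lies along the cradle's x axis and the arm is over the board, which is the 1.257 rest position. I'm handing in.

```bash
python3 -c "
from station import bot
print(bot.hand_in())"
```

```text
the job is handed in; nothing more can be done
None
```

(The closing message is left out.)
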